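# Dial open the interlock-key safe

## Robot

A 7-joint arm with a two-finger parallel gripper is mounted at the origin on the work surface. World frame = base frame: x ahead of the robot, y to its left, z up, the work surface at z = 0. Lengths are in m, angles in rad, forces in N, time in s.
With the tool pointing down it reaches from about 0.4 to 0.875 m from the base axis. Payload 19.3 kg.
Tool frame: the origin (TCP) lies at the very end of the fingers, on their centre line; the grasp point (between the pads) lies 19 mm behind it; x points along the fingers, y is the direction in which the jaws open and shut, and the axes are right-handed (so a half turn about x gives the same grasp; the last joint's range is limited). The gripper opens to 85 mm and grips with 20 to 120 N. Pads are 22 mm wide; open, the fingers measure 114 mm over their backs; the gripper's body (76 mm by 85 mm) begins 54 mm behind the grasp point. The pads swing forward as they close: fully open they stand 13 mm farther back than shut.
Start: joints at [1.275, 0.521, -0.036, 1.599, 0.021, 1.021, -0.113], TCP at [0.14, -0.609, 0.231] pointing down, gripper open.
Joint ranges: [-2.91, 2.91], [-0.3, 2.13], [-1.5, 1.42], [0.17, 2.43], [-1.26, 4.41], [0.16, 1.93], [-2.52, 2.52]. Speed limits (rad/s): [1.89, 1.89, 2.39, 2.39, 3.01, 3.01, 3.01].

## Interface

Orientations are given as [roll, pitch, yaw] about the fixed x, y, z axes, in that order (R = Rz(yaw) Ry(pitch) Rx(roll)).
In Python, from workcell import bot, grab_frame, job_done gives the robot as it stands.
- The arm moves only by the shell command python3 -m pendant 'ROWS' [OPENING] [FORCE]. ROWS is JSON, a list of rows, each a list of 4 numbers: the shift along the tool's x, y, z in mm, then the turn about the tool's x in degrees. A call has 1 to 12 rows; each row shifts and turns the commanded pose from where the row before left it, along the tool's axes as they then stand; what a row does not reach is not made up. A row lasts 1/8 s, in which the tool goes at most 62.5 mm and 10.7 degrees, less where a joint would pass 70% of its speed; a pose out of reach is approached as far as the arm can. A call is refused whole if a number of a shift passes 62.5 or a number of a turn 10.7, either way. A call with a gripper value outside its range is refused whole. OPENING is the opening, from -1 (shut) to 1 (fully open), set as the call begins (- or left out, the last holds). The fingers move at their own pace and stop on an object; FORCE is the grip in N (left out, the last holds). Time passes only in rows, so rows that do not move let the fingers close. It gives the time, the measured TCP pose, the force and the opening at its end, in the units of the state.
- bot.observe(): the state, without advancing time (a new reading comes with each control period).
- grab_frame(name): name is "side" or "top" or "wrist"; returns a dict with "img" (384x512x3 uint8, red, green, blue), "fovy" (degrees; the focal length in pixels is half the picture's height over the tangent of half this angle, whatever the lens; pixels are square), "cx", "cy" (the principal point, pixels), "k1" (the pictures are not rectified: a ray, as slopes to the right and down, at radius r is drawn at 1 + k1 r^2 times it, then the intrinsics apply), "R" (3x3) and "t" (3): a world point X has camera coordinates R X + t. Camera axes: x right, y down, z forward; pixel columns grow to the right and rows downward; lengths in m; the calibration is good to about 2 mm. A picture is of the moment at which its call begins. There is no depth.
- job_done(): hands the job in, once; it reports no verdict.
The state is a dict: "clock": time; "qpos": joint angles; "qd": joint speeds; "joint_efforts": joint torques, N m; "position": TCP position; "tool_rot": TCP orientation; "force": force on the tool from outside, world axes, zero at the start; "moment": the same for the moment, N m; "grip_width": finger opening in m.
Only numpy, scipy, OpenCV 4.12 (cv2) and the standard library are available. Lean on these libraries where they do the work, as an engineer would, in place of code of your own. Each camera call takes 0.05 s, during which the arm holds its last target.

## Task

Dial open the low key safe, using the upright black grip on its dial: clockwise, letting the red mark go by the black pointer once and stopping when it gets there the second time; then counter-clockwise, letting the blue mark go by once and stopping on it the second time; then slowly clockwise until, somewhere in the yellow band, the dial stops dead as the sprung bolt drops in. Do not force the dial against the bolt or pull on the locked cover; once the bolt is in, slide the blue cover all the way open, towards the near side, let go, and leave the other things on the bench where they are.

Things in the scene. Friction and masses are not known exactly. Their poses are not given: they have to be found in the camera images.
- safe: White metal key safe fixed to the bench, 200 (x) x 280 (y) x 70 mm high (its flat top is the deck); origin under its middle at bench height. x points to its far side, y to the dial side, z up. The dial lies flat on the deck at local y = +70 mm, the cover at local y = -76 mm, the bolt's 26 mm window between them.
- dial_axis (a point): On the dial's upright axis at its upper face, 82 mm above the bench; axes as the safe's. Dial: aluminium disc 84 mm across. Black pointer bar: on the deck at the disc's far (safe's +x) edge. On the disc's rim, seen from above: a red mark; a blue mark 1.20 rad clockwise of red; a yellow band 2.1 rad wide, its middle 1.40 rad counter-clockwise of red.
- grip_mid (a point): Centre of the upright black grip on the dial: a cylinder 16 mm across, 46 mm tall, standing on the disc 30 mm from the dial's axis, its middle 24 mm above the disc's face. It spins freely on its own post (its orientation means nothing): a hand holding it can carry it round and round the dial's axis without twisting. Takes 2 to 4 N to turn.
- dial (a joint): Dial angle, rad, growing clockwise from above, never wrapped, no end stops. Red is at the pointer at 0, 2 pi, 4 pi; blue at -1.20 + whole turns; the yellow middle at 1.40 + whole turns. Starts at 0.4 to 2.0: first red 2 pi, second 4 pi; then back to the second blue, 2 pi - 1.2. Meet red and blue within 0.08, without going past and coming back. Last turn: stops within 0.4 to 2.4 + 2 pi.
- bolt (a joint): Sprung bolt, m: under 0.001 locked, 0.0055 to 0.006 dropped in. Orange flag 20 x 12 mm in the window; as it moves to the dial it uncovers a green field. It drops by itself at an unforeseeable place in the yellow band and holds the dial dead (play about 0.05 rad each way). Over about 18 N at the grip against it damages it. If missed, the dial turns on: redo from the start, 2 or more turns clockwise.
- cover (a joint): Travel of the blue sliding cover in m: 0 closed, 0.065 fully open, sliding towards the safe's -x (near) side between two rails; it takes 1.5 N plus a little, stays where left. While locked it is held after 1 to 2 mm by the bolt.
- cover_knob (a point): Point on the axis of the upright black knob in the middle of the blue cover, 32 mm above the deck (102 mm above the bench); the knob is 18 mm across, from 7 to 45 mm above the deck, axes as the safe's. The cover is 88 x 92 mm and 7.5 mm proud of the deck, the two aluminium rails beside it 10 mm.
- flange: Bystander: steel vacuum blank flange, 52 mm across, 26 mm high.
- clamp: Bystander: aluminium clamp ring, 68 mm across, 16 mm high.
- hexset: Bystander: red hex-key holder, 85 x 26 x 21 mm.
- driver: Bystander: screwdriver lying flat.
- jar: Bystander: amber glass jar with a black cap, 56 mm across, 70 mm high.
- mug: Bystander: blue mug, 76 mm across, 85 mm high.
- gauge: Bystander: steel dial gauge lying face up, 60 mm across, 23 mm high.

How it is judged:
On the way:
1. the combination is dialed and the bolt has dropped in, with the cover still closed (value of joint bolt above 0.0048 m and value of joint cover below 0.004 m), for 0.1 s.
At the end, for the whole second after the job is handed in: The bolt is dropped in (over 4.8 mm) and the cover stands open by at least 59 of its 65 mm, at rest (value of joint bolt above 0.0048 m and value of joint cover above 0.059 m and velocity of joint cover below 0.01 m/s); the robot touches nothing.
It fails at once if the dial is forced against the bolt (over 25 N at the bolt's nose) (contact force between bolt and dial above 25 N).
It fails at once if the cover is forced against the bolt (over 20 N) (contact force between bolt and cover above 20 N).
It fails at once if a bystander is moved by more than 30 mm (distance of any of flange, clamp, hexset, driver, jar, mug, gauge from where it was at the start of the episode above 0.03 m).
It also fails if it takes over 72 s, if anything falls off the work surface, if the arm or the gripper's body presses on something with over 40 N, if the wrist force passes 120 N, or if a joint passes its speed limit or range.

## Working session

There is one attempt and no reset: what is moved stays moved. The work goes in short steps, Python scripts to look and compute and a shell command to move; the robot and the scene stay as the last step left them, time stands still between calls to the robot, and variables do not carry over. Pictures are saved under pics/ and viewed, and the job is handed in when it is done.

```bash
ls; mkdir -p pics; python3 - <<'E'
from workcell import bot, grab_frame
import cv2,numpy as np
s=bot.observe();print({k:np.round(v,3).tolist() for k,v in s.items()})
for n in ["top","side","wrist"]:
    f=grab_frame(n);cv2.imwrite(f"pics/{n}0.png",f["img"][:,:,::-1])
    print(n,f["fovy"],f["cx"],f["cy"],f["k1"],np.round(f["R"],3).tolist(),np.round(f["t"],3).tolist())
E
```

```text
pics
{'clock': 0.0, 'qpos': [1.275, 0.522, -0.036, 1.6, 0.021, 1.021, -0.113], 'qd': [-0.002, -0.001, -0.0, 0.001, 0.001, -0.0, -0.002], 'joint_efforts': [0.0, -92.711, 1.98, -36.992, 0.018, 0.008, 0.0], 'position': [0.14, -0.609, 0.231], 'tool_rot': [-1.48, 1.57, 1.888], 'force': [0.098, -0.21, 0.415], 'moment': [-0.036, 0.033, -0.027], 'grip_width': 0.085}
top 42.021030170349064 250.13922014751 193.14632005981323 -0.0512682549928312 [[-0.06, -0.998, 0.005], [-0.976, 0.058, -0.209], [0.208, -0.018, -0.978]] [0.039, 0.571, 1.207]
side 44.046150325912535 248.6213340793867 191.83831089747886 -0.128583713918881 [[-0.984, -0.178, 0.014], [-0.148, 0.769, -0.622], [0.1, -0.614, -0.783]] [0.564, 0.124, 1.243]
wrist 65.64932797986651 255.79833256326765 190.4045438332801 -0.05127036159520104 [[0.224, -0.975, -0.0], [-0.926, -0.213, 0.31], [-0.302, -0.069, -0.951]] [-0.625, -0.041, 0.38]
```

View pics/top0.png

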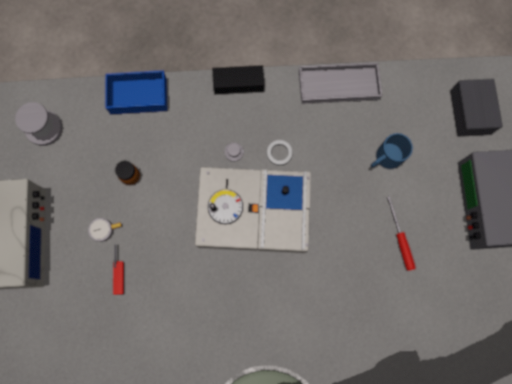

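View pics/side0.png

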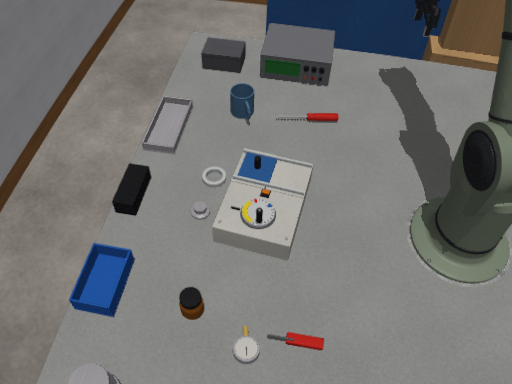

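View pics/wrist0.png

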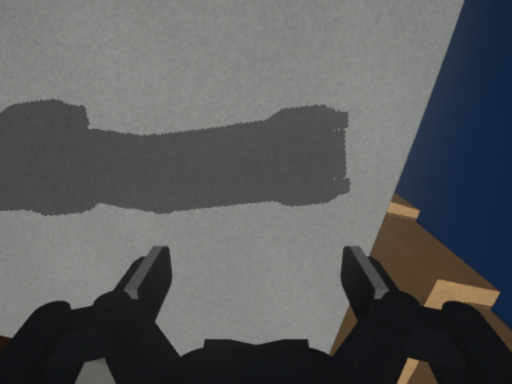

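```bash
cat > h.py <<'E'
from workcell import bot, grab_frame
import cv2,numpy as np
def K(f):
    fl=192/np.tan(np.radians(f["fovy"])/2)
    return np.array([[fl,0,f["cx"]],[0,fl,f["cy"]],[0,0,1.]]),np.array([f["k1"],0,0,0.])
def plane(f,px,z):
    k,d=K(f);n=cv2.undistortPoints(np.array(px,float).reshape(-1,1,2),k,d)[:,0]
    R,t=np.array(f["R"]),np.array(f["t"]);c=-R.T@t
    v=np.c_[n,np.ones(len(n))]@R
    return c+v*((z-c[2])/v[:,2])[:,None]
def proj(f,X):
    k,d=K(f);return cv2.projectPoints(np.array(X,float).reshape(-1,1,3),cv2.Rodrigues(np.array(f["R"]))[0],np.array(f["t"]),k,d)[0][:,0]
def rect(f,cx,cy,z,w,yaw=0,n=600):
    # orthophoto of plane z; up=+x, left=+y
    s=w/n;u,v=np.meshgrid(np.arange(n),np.arange(n))
    X=np.c_[(cx+(n/2-v.ravel())*s),(cy+(n/2-u.ravel())*s),np.full(n*n,z)]
    p=proj(f,X).reshape(n,n,2).astype(np.float32)
    return cv2.remap(f["img"],p[...,0],p[...,1],cv2.INTER_CUBIC)
E
python3 - <<'E'
from h import *
for n,b in (("top",(185,155,325,260)),("side",(205,140,325,260))):
    f=grab_frame(n);i=f["img"][b[1]:b[3],b[0]:b[2]]
    cv2.imwrite(f"pics/{n}1.png",cv2.resize(i,None,fx=5,fy=5,interpolation=cv2.INTER_CUBIC)[:600,:,::-1])
    print(n,plane(f,[[225,206],[285,193]],.08) if n=="top" else plane(f,[[258,212]],.082))
E
```

```text
top [[ 0.53939201  0.06944225  0.08      ]
 [ 0.56348515 -0.08166564  0.08      ]]
side [[0.53765882 0.07374859 0.082     ]]
```

View pics/top1.png

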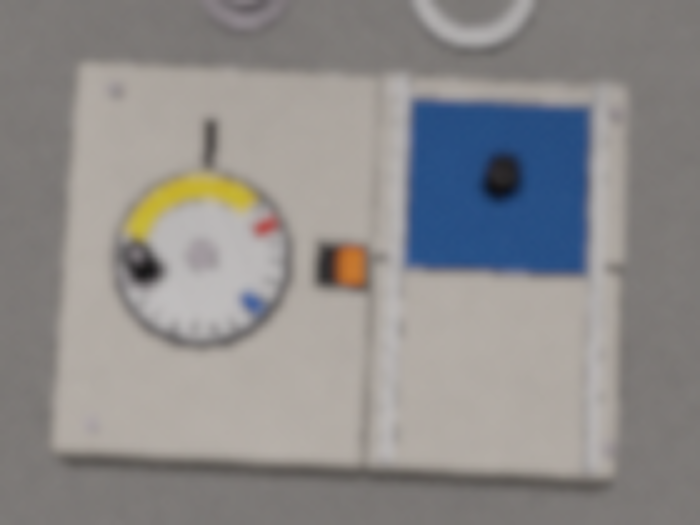

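View pics/side1.png

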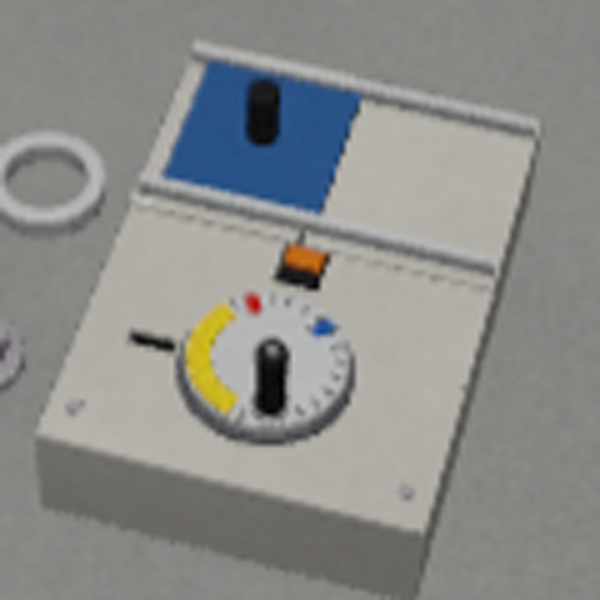

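```bash
cat > m.py <<'E'
from h import *
def masks(f):
    hsv=cv2.cvtColor(f["img"],cv2.COLOR_RGB2HSV);H,S,V=cv2.split(hsv)
    m=dict(yellow=(H>20)&(H<36)&(S>120)&(V>90),orange=(H>5)&(H<20)&(S>120),blue=(H>100)&(H<125)&(S>120)&(V>60),red=((H<6)|(H>170))&(S>110),black=V<50,green=(H>45)&(H<85)&(S>80),bluemark=(H>100)&(H<125)&(S>90)&(V>60))
    return m
def blobs(f,name,c,r,z,amin=3):
    m=masks(f)[name].astype(np.uint8);n,l,st,ce=cv2.connectedComponentsWithStats(m)
    out=[]
    for i in range(1,n):
        if st[i,4]>=amin:
            p=plane(f,[ce[i]],z)[0]
            if np.hypot(*(p[:2]-c))<r: out.append((st[i,4],np.round(ce[i],1).tolist(),np.round(p[:2],4).tolist()))
    return sorted(out,reverse=True)
E
python3 - <<'E'
from m import *
f=grab_frame("top")
q=np.array([[83,63],[625,87],[613,475],[55,455]])/5.+[185,155]-0.4
P=plane(f,q,.07)[:,:2];print(P.round(4),P.mean(0))
print([np.linalg.norm(P[i]-P[(i+1)%4]).round(4) for i in range(4)])
for i,j in((1,0),(2,3)): print("yaw",np.arctan2(*(P[j]-P[i])[::-1])-np.pi/2)
for i,j in((3,0),(2,1)): print("yaw",np.arctan2(*(P[j]-P[i])[::-1]))
for n in("top","side"):
  f=grab_frame(n);c=np.array([.54,0])
  for k,z in(("yellow",.082),("red",.082),("bluemark",.0775),("orange",.07),("black",.07),("black",.1275)): print(n,k,blobs(f,k,c,.16,z))
  m=masks(f)["blue"].astype(np.uint8);cs=cv2.findContours(m,0,1)[0]
  for cc in cs:
    p=plane(f,cc[:,0].astype(float),.0775)
    if cv2.contourArea(cc)>150 and np.hypot(*(p[:,:2].mean(0)-c))<.16: print(cv2.minAreaRect(p[:,:2].astype(np.float32)*1000))
E
```

```text
[[ 0.6451  0.1252]
 [ 0.6163 -0.1491]
 [ 0.4203 -0.1266]
 [ 0.4465  0.147 ]] [ 0.53205951 -0.00086293]
[np.float64(0.2759), np.float64(0.1973), np.float64(0.2748), np.float64(0.1997)]
yaw -0.1044944660818885
yaw -0.09555836607572266
yaw -0.10915905441724667
yaw -0.11463214754406538
top yellow [(np.int32(103), [221.7, 194.3], [0.569, 0.0761])]
top red [(np.int32(3), [237.7, 199.7], [0.5531, 0.0372])]
top bluemark [(np.int32(1097), [284.2, 192.0], [0.5667, -0.0801]), (np.int32(5), [235.2, 215.4], [0.5147, 0.0455])]
top orange [(np.int32(45), [254.4, 207.8], [0.5325, -0.0033])]
top black [(np.int32(30), [285.1, 190.2], [0.5728, -0.0833]), (np.int32(8), [213.6, 208.8], [0.536, 0.0985])]
top black [(np.int32(30), [285.1, 190.2], [0.5604, -0.0781]), (np.int32(8), [213.6, 208.8], [0.5254, 0.0952])]
((567.0702514648438, -79.61697387695312), (85.177490234375, 81.991455078125), 85.32935333251953)
side yellow [(np.int32(105), [246.3, 211.1], [0.5669, 0.0764])]
side red [(np.int32(9), [255.2, 200.1], [0.5508, 0.0381])]
side bluemark [(np.int32(718), [257.3, 167.3], [0.5649, -0.0768]), (np.int32(9), [269.3, 205.1], [0.5133, 0.0437])]
side orange [(np.int32(37), [265.4, 191.5], [0.5307, -0.0039])]
side black [(np.int32(69), [257.4, 162.1], [0.5686, -0.1023]), (np.int32(62), [258.9, 216.1], [0.5344, 0.0774]), (np.int32(22), [264.5, 195.1], [0.531, 0.0083]), (np.int32(11), [235.6, 208.1], [0.5968, 0.0637])]
side black [(np.int32(69), [257.4, 162.1], [0.5616, -0.0508]), (np.int32(62), [258.9, 216.1], [0.5294, 0.1182]), (np.int32(22), [264.5, 195.1], [0.5262, 0.0533]), (np.int32(11), [235.6, 208.1], [0.5881, 0.1053])]
((564.8160400390625, -79.98812866210938), (87.81364440917969, 85.52375030517578), 84.17755126953125)
```

```bash
python3 - <<'E'
from m import *
from scipy.spatial.transform import Rotation as Ro
s=bot.observe();print(Ro.from_euler('xyz',s["tool_rot"]).as_matrix().round(3))
for n in("top","side"):
  f=grab_frame(n);print(n,-np.array(f["R"]).T@f["t"])
# triangulate grip & knob using both views (blob centroids)
def tri(a,b,za=.05,zb=.15):
  L=[]
  for n,p in(("top",a),("side",b)):
    f=grab_frame(n);q0=plane(f,[p],za)[0];q1=plane(f,[p],zb)[0];L.append((q0,(q1-q0)/np.linalg.norm(q1-q0)))
  (p,u),(q,v)=L;A=np.c_[u,-v];t=np.linalg.lstsq(A,q-p,rcond=None)[0]
  return p+t[0]*u,q+t[1]*v
f=grab_frame("top");g=grab_frame("side")
for n,ff in(("top",f),("side",g)):
  yaw=-.105
  o=rect(ff,.5394,.0688,.082,.12,n=600)
  cv2.circle(o,(300,300),210,(0,255,0),1);cv2.line(o,(300,300),(int(300+290*np.sin(.105)),int(300-290*np.cos(.105))),(255,0,255),1)
  cv2.imwrite(f"pics/ortho_{n}.png",o[:,:,::-1])
E
```

```text
[[-0.     0.224 -0.975]
 [ 0.    -0.975 -0.224]
 [-1.    -0.    -0.   ]]
top [0.30907048 0.02734952 1.29957723]
side [0.44943581 0.76816201 1.04234646]
```

```bash
python3 -c "
import cv2,numpy as np
a=[cv2.resize(cv2.imread(f'pics/ortho_{n}.png'),(400,400)) for n in('top','side')]
cv2.imwrite('pics/ortho0.png',np.hstack(a))"
```

```text
(no output)
```

View pics/ortho0.png

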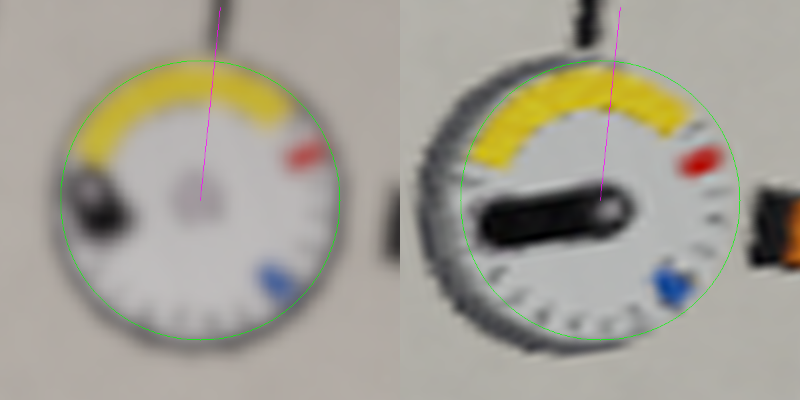

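```bash
python3 -m pendant '[[0,0,0,6.5],[0,0,0,6.5],[0,0,-40,0],[0,0,-40,0],[0,0,-40,0],[0,0,-40,0],[0,0,-40,0],[0,-40,-10,0],[0,-40,-10,0],[0,-40,-10,0],[0,-40,-10,0],[0,-40,-10,0]]' 1 20; python3 -m pendant '[[0,-40,-10,0],[0,-40,-10,0],[0,-40,-10,0],[0,-40,-10,0],[0,-40,-10,0],[0,-40,-10,0],[0,-40,-10,0],[0,-40,-10,0],[0,-40,-10,0]]'
```

```text
clock: 2.1
position: [0.3904, -0.4081, 0.2314]
tool_rot: [2.655, 1.571, -0.488]
force: [0.1, -0.6, -0.4]
grip_width: 0.0856
clock: 3.22
position: [0.4808, -0.0482, 0.2315]
tool_rot: [3.044, 1.57, -0.099]
force: [1.0, -0.8, 0.8]
grip_width: 0.0855
```

```bash
python3 -m pendant '[[0,-37,-13,0],[0,-37,-13,0],[0,-37,-13,0],[0,-37,-14,0],[0,0,0,0],[0,0,0,0]]'; python3 - <<'E'
from h import *
from scipy.spatial.transform import Rotation as Ro
s=bot.observe();print(Ro.from_euler('xyz',s["tool_rot"]).as_matrix().round(4),s["position"],s["qpos"])
f=grab_frame("wrist");cv2.imwrite("pics/w1.png",f["img"][:,:,::-1])
for p in([.539,.069,.082],[.533,.099,.082],[.533,.099,.129]): print(proj(f,[p]))
E
```

```text
clock: 3.98
position: [0.5336, 0.098, 0.2312]
tool_rot: [0.928, 1.57, -2.215]
force: [-1.1, -0.4, -0.1]
grip_width: 0.0858
[[-3.0e-04 -1.2e-03 -1.0e+00]
 [-3.0e-04 -1.0e+00  1.2e-03]
 [-1.0e+00  3.0e-04  3.0e-04]] [0.53356102 0.09801765 0.23120638] [-0.12423212  0.39743541 -0.2207372   1.81062737  0.10503546  0.9452033
 -1.96198738]
[[283.70399108 170.13389417]]
[[254.05609229 175.89901336]]
[[253.79919115 190.21472096]]
```

View pics/w1.png

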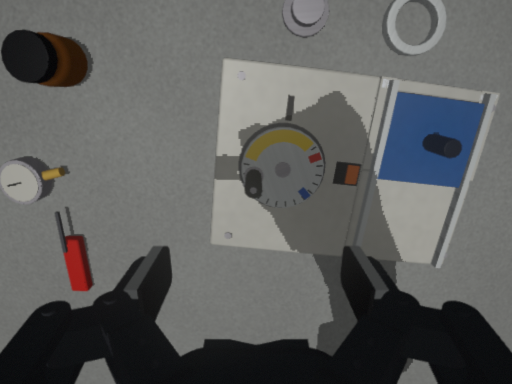

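```bash
python3 -m pendant '[[36,0,0,0],[36,0,0,0],[36,0,0,0],[34,0,0,0],[0,0,0,0]]'; python3 - <<'E'
from h import *
f=grab_frame("wrist");cv2.imwrite("pics/w2.png",f["img"][:,:,::-1])
E
```

```text
clock: 4.65
position: [0.5325, 0.0972, 0.0879]
tool_rot: [0.32, 1.567, -2.823]
force: [0.3, 0.7, -0.0]
grip_width: 0.0855
```

View pics/w2.png

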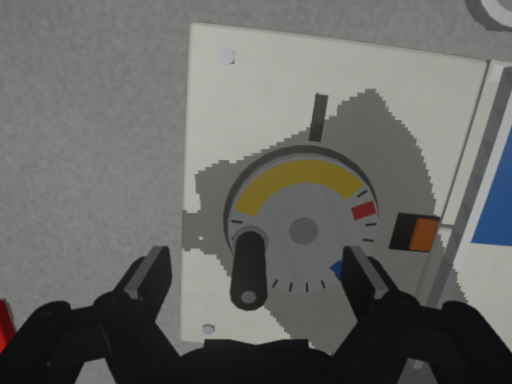

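```bash
cat > dial.py <<'E'
from m import *
def dial(c=None,yaw=-.105,save=None,cam="wrist"):
    f=grab_frame(cam);m=masks(f)
    c=np.array([.539,.0695]) if c is None else np.array(c)
    r={}
    for k,off in(("red",0),("bluemark",1.2)):
        for a,px,p in blobs(f,k,c,.048,.082,amin=8):
            d=np.array(p)-c
            if np.hypot(*d)<.028: continue
            th=(-(np.arctan2(d[1],d[0])-yaw)-off)%(2*np.pi); r[k]=(round(th,3),round(np.hypot(*d),4),px); break
    # yellow centroid
    b=blobs(f,"yellow",c,.048,.082,amin=30)
    if save:
        o=f["img"];cv2.imwrite(save,o[:,:,::-1])
    s=bot.observe();print(r,"yel",b[:2],"clk",round(s["clock"],2),"F",np.round(s["force"],1),"pos",np.round(s["position"],4),"w",round(float(s["grip_width"]),4))
    return f
E
python3 -m pendant '[[0,-2,0,0],[0,0,0,0],[0,0,0,0],[0,0,0,0],[0,0,0,0]]' -1 30; python3 - <<'E'
from dial import *
f=dial(save="pics/w3.png")
for p in([247,55],[0,0]): pass
print(plane(f,[[303,231]],.082))
print("black",blobs(f,"black",[.595,.064],.03,.075))
E
```

```text
clock: 5.32
position: [0.5339, 0.1004, 0.0897]
tool_rot: [-2.937, 1.57, 0.204]
force: [-0.2, 0.2, 6.1]
grip_width: 0.0152
{'red': (np.float64(1.075), np.float64(0.0336), [367.5, 211.5]), 'bluemark': (np.float64(1.107), np.float64(0.0331), [344.8, 270.5])} yel [(np.int32(2864), [301.6, 183.3], [0.568, 0.0756])] clk 5.38 F [-1.4  0.6  6.3] pos [0.5339 0.1004 0.0896] w 0.0154
[[0.5401375  0.07345489 0.082     ]]
black [(np.int32(13), [322.7, 140.8], [0.5894, 0.0643])]
```

View pics/w3.png

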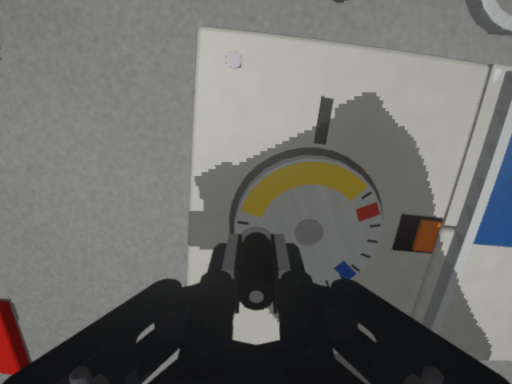

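```bash
cat > arc.py <<'E'
import numpy as np,sys
# arc.py phi0 total_rad n   (cw positive) -> rows [0,y,z,0]
p0,tot,n=float(sys.argv[1]),float(sys.argv[2]),int(sys.argv[3])
r=float(sys.argv[4]) if len(sys.argv)>4 else 30.
dx0=float(sys.argv[5]) if len(sys.argv)>5 else 0; dy0=float(sys.argv[6]) if len(sys.argv)>6 else 0
P=np.array([[r*np.cos(p0-tot*i/n),r*np.sin(p0-tot*i/n)] for i in range(n+1)])
P[0]-=[dx0,dy0]   # P[0] = where commanded actually is
c=np.round(P-P[0],1);d=np.diff(c,axis=0)
for i in range(0,n,12): print(str([[0,round(-b,1)+0,round(-a,1)+0,0] for a,b in d[i:i+12]]).replace(' ',''))
print("end phi",p0-tot)
E
python3 arc.py 1.76 3.1416 12
```

```text
[[0,np.float64(-0.5),np.float64(-7.8),0],[0,np.float64(1.6),np.float64(-7.7),0],[0,np.float64(3.5),np.float64(-7.0),0],[0,np.float64(5.2),np.float64(-5.8),0],[0,np.float64(6.6),np.float64(-4.3),0],[0,np.float64(7.4),np.float64(-2.5),0],[0,np.float64(7.8),np.float64(-0.5),0],[0,np.float64(7.7),np.float64(1.6),0],[0,np.float64(7.0),np.float64(3.5),0],[0,np.float64(5.9),np.float64(5.2),0],[0,np.float64(4.3),np.float64(6.6),0],[0,np.float64(2.4),np.float64(7.4),0]]
end phi -1.3816
```

```bash
python3 -m pendant '[[0,-0.5,-7.8,0],[0,1.6,-7.7,0],[0,3.5,-7,0],[0,5.2,-5.8,0],[0,6.6,-4.3,0],[0,7.4,-2.5,0],[0,7.8,-0.5,0],[0,7.7,1.6,0],[0,7,3.5,0],[0,5.9,5.2,0],[0,4.3,6.6,0],[0,2.4,7.4,0]]'; python3 - <<'E'
from dial import *
f=dial(save="pics/w4.png")
E
```

```text
clock: 6.88
position: [0.545, 0.0414, 0.0896]
tool_rot: [-2.905, 1.57, 0.235]
force: [3.4, 3.5, 5.6]
grip_width: 0.0152
{'red': (np.float64(4.316), np.float64(0.0352), [149.4, 265.5]), 'bluemark': (np.float64(4.283), np.float64(0.0351), [161.7, 206.6])} yel [] clk 6.92 F [0.3 0.2 8.2] pos [0.544  0.0413 0.0896] w 0.0152
```

View pics/w4.png

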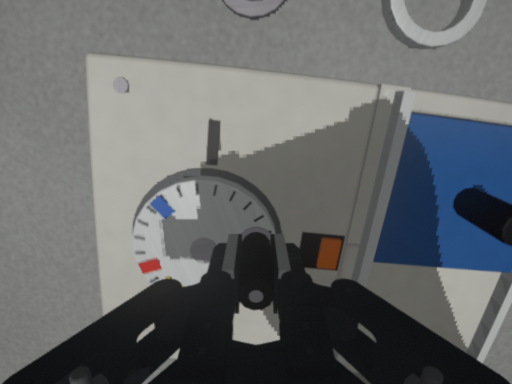

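```bash
sed -i 's/round(-b,1)+0,round(-a,1)+0/float(round(-b,1)+0),float(round(-a,1)+0)/' arc.py; python3 arc.py -1.3816 6.9 24; python3 - <<'E'
from dial import *
dial(c=[.539,.0703])
E
```

```text
[[0,0.4,8.6,0],[0,-2.1,8.3,0],[0,-4.3,7.4,0],[0,-6.3,5.9,0],[0,-7.7,3.9,0],[0,-8.4,1.5,0],[0,-8.6,-0.9,0],[0,-7.9,-3.3,0],[0,-6.7,-5.5,0],[0,-4.8,-7.1,0],[0,-2.6,-8.1,0],[0,-0.3,-8.6,0]]
[[0,2.3,-8.3,0],[0,4.5,-7.4,0],[0,6.4,-5.7,0],[0,7.7,-3.7,0],[0,8.5,-1.4,0],[0,8.5,1.2,0],[0,7.9,3.4,0],[0,6.5,5.6,0],[0,4.7,7.2,0],[0,2.5,8.2,0],[0,0.0,8.6,0],[0,-2.4,8.3,0]]
end phi -8.281600000000001
{'red': (np.float64(4.367), np.float64(0.0345), [147.7, 261.1]), 'bluemark': (np.float64(4.347), np.float64(0.0349), [163.2, 202.6])} yel [(np.int32(70), [162.4, 277.7], [0.5196, 0.0963])] clk 6.97 F [-3.  -0.   8.7] pos [0.5441 0.0413 0.0896] w 0.0154
```

```bash
python3 -m pendant '[[0,0.4,8.6,0],[0,-2.1,8.3,0],[0,-4.3,7.4,0],[0,-6.3,5.9,0],[0,-7.7,3.9,0],[0,-8.4,1.5,0],[0,-8.6,-0.9,0],[0,-7.9,-3.3,0],[0,-6.7,-5.5,0],[0,-4.8,-7.1,0],[0,-2.6,-8.1,0],[0,-0.3,-8.6,0]]'; python3 - <<'E'
from dial import *
f=dial(c=[.539,.0703],save="pics/w5.png")
E
```

```text
clock: 8.48
position: [0.5421, 0.1012, 0.0895]
tool_rot: [0.031, 1.569, -3.111]
force: [-6.1, -1.0, 12.2]
grip_width: 0.0154
{'red': (np.float64(1.331), np.float64(0.0342), [369.0, 238.2]), 'bluemark': (np.float64(1.357), np.float64(0.0286), [328.4, 283.4])} yel [(np.int32(2702), [314.4, 196.5], [0.5688, 0.0691])] clk 8.53 F [-0.8  0.9  9.6] pos [0.5432 0.101  0.0896] w 0.0151
```

View pics/w5.png

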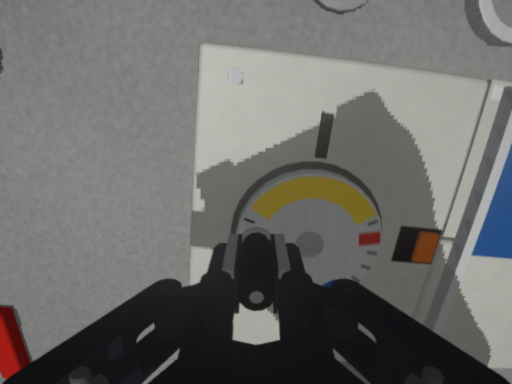

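```bash
python3 -m pendant '[[0,2.3,-8.3,0],[0,4.5,-7.4,0],[0,6.4,-5.7,0],[0,7.7,-3.7,0],[0,8.5,-1.4,0],[0,8.5,1.2,0],[0,7.9,3.4,0],[0,6.5,5.6,0],[0,4.7,7.2,0],[0,2.5,8.2,0],[0,0.0,8.6,0],[0,-2.4,8.3,0]]'; python3 - <<'E'
from dial import *
f=dial(c=[.539,.0703],save="pics/w6.png")
E
python3 arc.py -8.2816 1.2 8
```

```text
clock: 10.02
position: [0.5273, 0.044, 0.0897]
tool_rot: [-2.828, 1.569, 0.312]
force: [8.7, 4.6, 1.3]
grip_width: 0.015
{'red': (np.float64(4.903), np.float64(0.0347), [145.5, 205.0]), 'bluemark': (np.float64(4.889), np.float64(0.0347), [197.6, 160.7])} yel [(np.int32(1481), [168.4, 255.8], [0.5177, 0.0939])] clk 10.07 F [2.3 3.2 4.9] pos [0.5263 0.0446 0.0896] w 0.015
[[0,-2.2,3.9,0],[0,-2.7,3.6,0],[0,-3.2,3.1,0],[0,-3.7,2.6,0],[0,-4.0,2.1,0],[0,-4.3,1.4,0],[0,-4.4,0.7,0],[0,-4.5,0.1,0]]
end phi -9.481599999999998
```

View pics/w6.png

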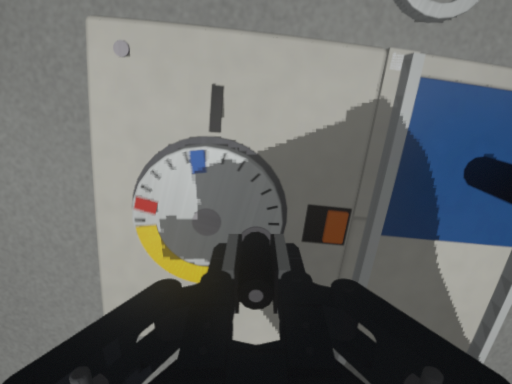

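```bash
python3 -m pendant '[[0,-2.2,3.9,0],[0,-2.7,3.6,0],[0,-3.2,3.1,0],[0,-3.7,2.6,0],[0,-4,2.1,0],[0,-4.3,1.4,0],[0,-4.4,0.7,0],[0,-4.5,0.1,0],[0,0,0,0],[0,0,0,0]]'; python3 - <<'E'
from dial import *
f=dial(c=[.539,.0703],save="pics/w7.png")
dial(c=[.539,.0703],cam="side"); g=dial(c=[.539,.0703],cam="top")
dk=[[p[0],p[2]] for p in []]
E
```

```text
clock: 11.32
position: [0.5103, 0.0728, 0.0897]
tool_rot: [-2.969, 1.568, 0.171]
force: [8.7, 0.3, 1.6]
grip_width: 0.015
{'red': (np.float64(6.089), np.float64(0.0348), [253.1, 127.2]), 'bluemark': (np.float64(6.072), np.float64(0.0344), [318.2, 164.1])} yel [(np.int32(2781), [205.3, 183.0], [0.5446, 0.0989])] clk 11.38 F [ 7.6 -0.4  1. ] pos [0.5103 0.0728 0.0897] w 0.015
{'red': (np.float64(6.084), np.float64(0.034), [244.2, 209.8]), 'bluemark': (np.float64(6.085), np.float64(0.034), [253.8, 200.5])} yel [(np.int32(106), [254.9, 219.9], [0.5412, 0.0989])] clk 11.43 F [9.1 0.2 1. ] pos [0.5103 0.0728 0.0897] w 0.015
{} yel [] clk 11.47 F [7.9 0.7 0.9] pos [0.5103 0.0728 0.0896] w 0.0156
```

View pics/w7.png

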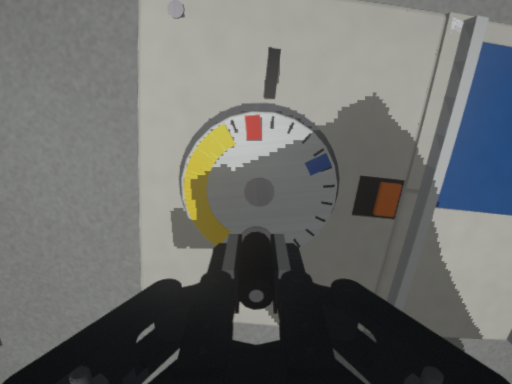

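```bash
python3 - <<'E'
from h import *
f=grab_frame("wrist");s=bot.observe();print(s["position"])
g=cv2.cvtColor(f["img"],cv2.COLOR_RGB2GRAY)
roi=g[40:103,258:288];m=(roi<75).astype(np.uint8)
n,l,st,ce=cv2.connectedComponentsWithStats(m);i=1+st[1:,4].argmax();print(st[i])
ys,xs=np.nonzero(l==i);px=np.c_[xs+258,ys+40].astype(float)
for z in(.070,.073,.076):
  P=plane(f,px,z)[:,:2];c=P.mean(0);u=np.linalg.svd(P-c,full_matrices=0)[2][0];u*=np.sign(u[0])
  print(z,c,"yaw",np.arctan2(u[1],u[0]),"perp off of axis",np.cross(u,np.array([.539,.0703])-c), np.array([P@u]).ptp() if hasattr(P,'ptp') else np.ptp(P@u))
  print("bearing from axis",np.arctan2(*(c-[.539,.0703])[::-1]))
# disc fit: hough on edges in orthophoto
o=rect(f,.539,.0703,.082,.12,n=600);gg=cv2.GaussianBlur(cv2.cvtColor(o,cv2.COLOR_RGB2GRAY),(5,5),1)
h=cv2.HoughCircles(gg,cv2.HOUGH_GRADIENT,1,20,param1=80,param2=25,minRadius=195,maxRadius=225);
print(None if h is None else [( .539+(300-y)*.0002,.0703+(300-x)*.0002,r*.2) for x,y,r in h[0][:4]])
h=cv2.HoughCircles(gg,cv2.HOUGH_GRADIENT,1,20,param1=60,param2=15,minRadius=30,maxRadius=60);
print(None if h is None else [( .539+(300-y)*.0002,.0703+(300-x)*.0002,r*.2) for x,y,r in h[0][:4]])
E
```

```text
[0.51033488 0.07276077 0.08967354]
[  7   8  15  50 497]
0.07 [0.60037638 0.06381815] yaw -0.10466666992601874 perp off of axis 3.4037479707142715e-05 0.023794472638086317
bearing from axis -0.10521817272419988
0.073 [0.60017238 0.06396999] yaw -0.10466666992601863 perp off of axis -9.565424906153672e-05 0.02335640927678717
bearing from axis -0.10311129068721461
0.076 [0.59996838 0.06412182] yaw -0.10466666992601871 perp off of axis -0.00022534597783021876 0.022918345915487914
bearing from axis -0.10098938110438065
[(np.float32(0.5401), np.float32(0.070599996), np.float32(41.36)), (np.float32(0.5441), np.float32(0.070199996), np.float32(41.54))]
[(np.float32(0.50689995), np.float32(0.072799996), np.float32(9.56)), (np.float32(0.5537), np.float32(0.034599997), np.float32(10.0199995)), (np.float32(0.5699), np.float32(0.0444), np.float32(10.46)), (np.float32(0.5517), np.float32(0.040599998), np.float32(9.66))]<stdin>:9: DeprecationWarning: Arrays of 2-dimensional vectors are deprecated. Use arrays of 3-dimensional vectors instead. (deprecated in NumPy 2.0)
```

```bash
python3 arc.py -9.4816 .17 3
```

```text
[[0,-1.7,-0.1,0],[0,-1.7,-0.3,0],[0,-1.6,-0.3,0]]
end phi -9.6516
```

```bash
python3 -m pendant '[[0,-1.7,-0.3,0],[0,-1.7,-0.5,0],[0,-1.6,-0.5,0],[0,0,0,0],[0,0,0,0]]'; python3 - <<'E'
from dial import *
f=dial(c=[.5395,.0703],save="pics/w8.png")
dial(c=[.5395,.0703],cam="side")
E
```

```text
clock: 12.15
position: [0.511, 0.0772, 0.0896]
tool_rot: [2.686, 1.57, -0.457]
force: [4.1, -2.4, 5.9]
grip_width: 0.0151
{'red': (np.float64(6.228), np.float64(0.0341), [271.6, 128.5]), 'bluemark': (np.float64(6.23), np.float64(0.0341), [329.4, 173.8])} yel [(np.int32(2840), [215.4, 176.9], [0.5486, 0.0978])] clk 12.2 F [ 5.  -2.3  6.3] pos [0.5109 0.0772 0.0896] w 0.0154
{'bluemark': (np.float64(6.266), np.float64(0.0336), [256.0, 200.2])} yel [(np.int32(104), [253.4, 219.4], [0.5452, 0.0983])] clk 12.25 F [ 3.7 -2.7  5. ] pos [0.511  0.0772 0.0896] w 0.015
```

View pics/w8.png

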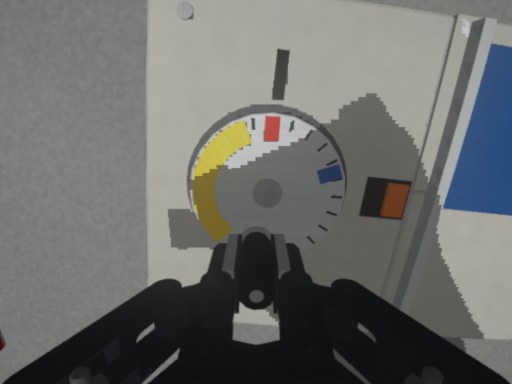

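```bash
python3 -m pendant '[[0,-0.7,-0.2,0],[0,-0.7,-0.2,0],[0,0,0,0],[0,0,0,0]]'; python3 - <<'E'
from dial import *
f=dial(c=[.5395,.0703])
dial(c=[.5395,.0703],cam="side")
E
python3 arc.py -9.70 -7.0 24
```

```text
clock: 12.75
position: [0.5112, 0.0785, 0.0896]
tool_rot: [2.439, 1.57, -0.704]
force: [3.8, -3.6, 6.2]
grip_width: 0.0153
{'red': (np.float64(6.271), np.float64(0.0343), [277.2, 129.1]), 'bluemark': (np.float64(6.273), np.float64(0.0342), [332.4, 177.0])} yel [(np.int32(2855), [218.4, 175.4], [0.5497, 0.0974])] clk 12.8 F [ 4.1 -3.5  6.3] pos [0.5113 0.0785 0.0896] w 0.0154
{'red': (np.float64(6.275), np.float64(0.0332), [244.8, 207.8]), 'bluemark': (np.float64(0.023), np.float64(0.0341), [256.5, 200.0])} yel [(np.int32(104), [253.0, 219.3], [0.5462, 0.098])] clk 12.85 F [ 3.5 -3.9  6.5] pos [0.5113 0.0785 0.0896] w 0.0154
[[0,8.6,1.1,0],[0,8.7,-1.4,0],[0,7.8,-3.8,0],[0,6.4,-5.9,0],[0,4.4,-7.5,0],[0,2.1,-8.5,0],[0,-0.4,-8.7,0],[0,-2.9,-8.2,0],[0,-5.2,-7.0,0],[0,-7.0,-5.3,0],[0,-8.1,-3.0,0],[0,-8.7,-0.6,0]]
[[0,-8.5,2.0,0],[0,-7.6,4.3,0],[0,-6.0,6.4,0],[0,-3.9,7.8,0],[0,-1.5,8.6,0],[0,1.0,8.6,0],[0,3.4,8.0,0],[0,5.7,6.7,0],[0,7.3,4.8,0],[0,8.3,2.4,0],[0,8.7,0.0,0],[0,8.4,-2.5,0]]
end phi -2.6999999999999993
```

```bash
python3 -m pendant '[[0,8.6,1.1,0],[0,8.7,-1.4,0],[0,7.8,-3.8,0],[0,6.4,-5.9,0],[0,4.4,-7.5,0],[0,2.1,-8.5,0],[0,-0.4,-8.7,0],[0,-2.9,-8.2,0],[0,-5.2,-7.0,0],[0,-7.0,-5.3,0],[0,-8.1,-3.0,0],[0,-8.7,-0.6,0]]';  python3 -m pendant '[[0,-8.5,2.0,0],[0,-7.6,4.3,0],[0,-6.0,6.4,0],[0,-3.9,7.8,0],[0,-1.5,8.6,0],[0,1.0,8.6,0],[0,3.4,8.0,0],[0,5.7,6.7,0],[0,7.3,4.8,0],[0,0,0,0],[0,0,0,0]]'; python3 - <<'E'
from dial import *
f=dial(c=[.5395,.0703],save="pics/w9.png")
E
```

```text
clock: 14.35
position: [0.5705, 0.0725, 0.0897]
tool_rot: [2.509, 1.569, -0.635]
force: [3.0, -3.9, 6.9]
grip_width: 0.0156
clock: 15.72
position: [0.5127, 0.0828, 0.0896]
tool_rot: [1.794, 1.57, -1.35]
force: [2.7, -4.0, 7.9]
grip_width: 0.015
{'red': (np.float64(0.142), np.float64(0.0343), [295.9, 133.8]), 'bluemark': (np.float64(0.143), np.float64(0.0343), [341.5, 188.8])} yel [(np.int32(2918), [229.9, 170.9], [0.5536, 0.0956])] clk 15.78 F [ 2.3 -4.7  8.4] pos [0.5127 0.0828 0.0895] w 0.0151
```

View pics/w9.png

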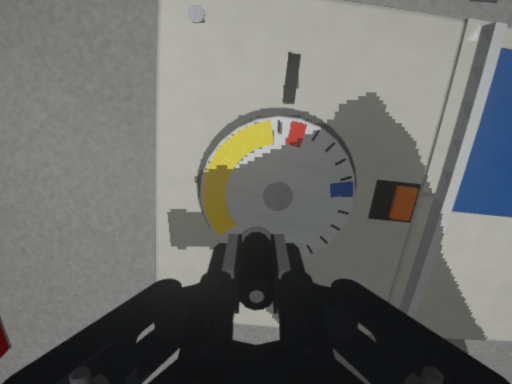

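```bash
python3 arc.py -3.575 -1.2 6
```

```text
[[0,5.7,2.0,0],[0,5.9,0.8,0],[0,6.0,-0.4,0],[0,5.8,-1.6,0],[0,5.3,-2.7,0],[0,4.7,-3.7,0]]
end phi -2.375
```

```bash
python3 -m pendant '[[0,5.7,2.0,0],[0,5.9,0.8,0],[0,6.0,-0.4,0],[0,5.8,-1.6,0],[0,5.3,-2.7,0],[0,4.7,-3.7,0],[0,0,0,0],[0,0,0,0]]'; python3 - <<'E'
from dial import *
f=dial(c=[.5395,.0703],save="pics/w10.png")
dial(c=[.5395,.0703],cam="side")
E
python3 arc.py -2.375 -.12 2
```

```text
clock: 16.77
position: [0.5187, 0.0504, 0.0896]
tool_rot: [-2.734, 1.57, 0.406]
force: [3.5, 0.9, 5.6]
grip_width: 0.0154
{'red': (np.float64(5.27), np.float64(0.0346), [164.2, 168.8]), 'bluemark': (np.float64(5.268), np.float64(0.0343), [234.5, 146.5])} yel [(np.int32(1973), [170.7, 230.6], [0.5252, 0.0974])] clk 16.82 F [3.8 1.9 5.8] pos [0.5187 0.0503 0.0896] w 0.015
{'red': (np.float64(5.26), np.float64(0.0337), [247.6, 218.1]), 'bluemark': (np.float64(5.27), np.float64(0.033), [245.8, 205.9])} yel [(np.int32(105), [264.1, 218.8], [0.5194, 0.0916])] clk 16.88 F [4.6 1.4 5.1] pos [0.5187 0.0503 0.0896] w 0.015
[[0,1.3,-1.3,0],[0,1.1,-1.3,0]]
end phi -2.255
```

View pics/w10.png

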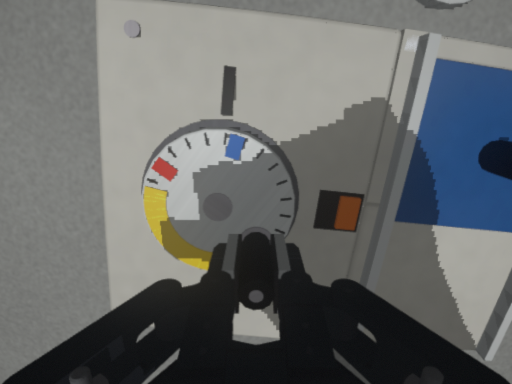

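```bash
python3 -m pendant '[[0,1.6,-1.6,0],[0,1.5,-1.6,0],[0,0,0,0],[0,0,0,0]]'; python3 - <<'E'
from dial import *
f=dial(c=[.5395,.0703],save="pics/w11.png")
E
```

```text
clock: 17.38
position: [0.5216, 0.0477, 0.0896]
tool_rot: [-2.322, 1.57, 0.819]
force: [2.6, 3.8, 6.4]
grip_width: 0.015
{'red': (np.float64(5.141), np.float64(0.0346), [155.6, 180.9]), 'bluemark': (np.float64(5.136), np.float64(0.0344), [220.7, 150.1])} yel [(np.int32(1819), [169.3, 240.0], [0.5223, 0.0961])] clk 17.43 F [2.3 4.7 6.2] pos [0.5216 0.0477 0.0896] w 0.015
```

```bash
python3 -m pendant '[[0,0.4,-0.6,0],[0,0.5,-0.6,0],[0,0,0,0],[0,0,0,0]]'; python3 - <<'E'
from dial import *
f=dial(c=[.5395,.0703],save="pics/w11.png")
dial(c=[.5395,.0703],cam="side")
E
```

```text
clock: 17.92
position: [0.5227, 0.0468, 0.0896]
tool_rot: [-2.052, 1.57, 1.089]
force: [1.5, 3.8, 7.2]
grip_width: 0.0152
{'red': (np.float64(5.098), np.float64(0.0346), [153.3, 185.1]), 'bluemark': (np.float64(5.092), np.float64(0.0342), [216.3, 152.0])} yel [(np.int32(1768), [169.0, 242.9], [0.5215, 0.0956])] clk 17.98 F [0.8 4.  7.5] pos [0.5227 0.0468 0.0896] w 0.0151
{'red': (np.float64(5.071), np.float64(0.0342), [249.3, 219.7]), 'bluemark': (np.float64(5.084), np.float64(0.033), [244.9, 207.7])} yel [(np.int32(103), [265.5, 218.0], [0.5163, 0.0884])] clk 18.02 F [2.1 4.1 8. ] pos [0.5227 0.0468 0.0896] w 0.015
```

View pics/w11.png

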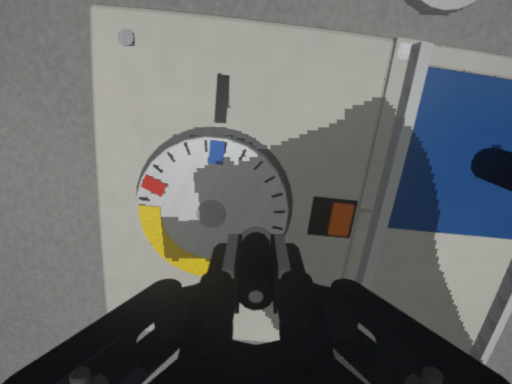

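```bash
python3 arc.py -2.19 1.32 12
```

```text
[[0,-2.1,2.6,0],[0,-2.3,2.3,0],[0,-2.6,2.1,0],[0,-2.7,1.7,0],[0,-3.0,1.5,0],[0,-3.1,1.1,0],[0,-3.2,0.8,0],[0,-3.3,0.4,0],[0,-3.3,0.1,0],[0,-3.3,-0.3,0],[0,-3.2,-0.7,0],[0,-3.1,-1.0,0]]
end phi -3.51
```

```bash
python3 -m pendant '[[0,-2.1,2.6,0],[0,-2.3,2.3,0],[0,-2.6,2.1,0],[0,-2.7,1.7,0],[0,-3.0,1.5,0],[0,-3.1,1.1,0],[0,-3.2,0.8,0],[0,-3.3,0.4,0],[0,-3.3,0.1,0],[0,-3.3,-0.3,0],[0,-3.2,-0.7,0],[0,-3.1,-1.0,0]]'; python3 - <<'E'
from dial import *
f=dial(c=[.5395,.0703],save="pics/w12.png")
E
python3 arc.py -3.51 1.8 48
```

```text
clock: 19.52
position: [0.512, 0.0808, 0.0896]
tool_rot: [1.377, 1.57, -1.766]
force: [-0.3, -2.6, 9.7]
grip_width: 0.0152
{'red': (np.float64(0.06), np.float64(0.0342), [286.5, 131.4]), 'bluemark': (np.float64(0.064), np.float64(0.034), [337.1, 182.8])} yel [(np.int32(2891), [223.9, 173.2], [0.5517, 0.0968])] clk 19.57 F [ 1.5 -1.4  7.8] pos [0.5122 0.0813 0.0896] w 0.0152
[[0,-1.0,-0.4,0],[0,-1.1,-0.5,0],[0,-1.0,-0.5,0],[0,-1.0,-0.5,0],[0,-0.9,-0.6,0],[0,-1.0,-0.6,0],[0,-0.9,-0.7,0],[0,-0.9,-0.6,0],[0,-0.9,-0.8,0],[0,-0.8,-0.7,0],[0,-0.8,-0.8,0],[0,-0.8,-0.8,0]]
[[0,-0.8,-0.8,0],[0,-0.7,-0.9,0],[0,-0.7,-0.9,0],[0,-0.6,-0.9,0],[0,-0.6,-0.9,0],[0,-0.6,-1.0,0],[0,-0.6,-1.0,0],[0,-0.5,-1.0,0],[0,-0.5,-1.0,0],[0,-0.4,-1.0,0],[0,-0.4,-1.1,0],[0,-0.3,-1.1,0]]
[[0,-0.3,-1.0,0],[0,-0.3,-1.1,0],[0,-0.3,-1.1,0],[0,-0.1,-1.1,0],[0,-0.2,-1.1,0],[0,-0.1,-1.2,0],[0,-0.1,-1.1,0],[0,0.0,-1.1,0],[0,0.0,-1.1,0],[0,0.1,-1.2,0],[0,0.1,-1.1,0],[0,0.1,-1.1,0]]
[[0,0.2,-1.1,0],[0,0.2,-1.1,0],[0,0.3,-1.1,0],[0,0.3,-1.1,0],[0,0.4,-1.1,0],[0,0.4,-1.0,0],[0,0.4,-1.0,0],[0,0.5,-1.1,0],[0,0.5,-1.0,0],[0,0.5,-1.0,0],[0,0.6,-0.9,0],[0,0.6,-1.0,0]]
end phi -5.31
```

```bash
cat > chk.py <<'E'
import sys,numpy as np
from workcell import bot
F=[];s=bot.observe()
p=s["position"][:2]-np.array([.5401,.0712]);ph=np.arctan2(p[1],p[0])
t=np.array([np.sin(ph),-np.cos(ph)]);ft=-float(np.dot(s["force"][:2],t));fr=float(np.dot(s["force"][:2],p/np.linalg.norm(p)))
print(f"CHK clk {s['clock']:.2f} phi {ph%(2*np.pi):.3f} r {1000*np.hypot(*p):.1f} Ft {ft:.1f} Fr {fr:.1f}")
sys.exit(1 if ft>7.5 else 0)
E
python3 -m pendant '[[0,-1,-0.4,0],[0,-1.1,-0.5,0],[0,-1,-0.5,0],[0,-1,-0.5,0],[0,-0.9,-0.6,0],[0,-1,-0.6,0]]' && python3 chk.py; python3 - <<'E'
from dial import *
f=dial(c=[.5395,.0703])
E
```

```text
clock: 20.32
position: [0.5148, 0.0868, 0.0895]
tool_rot: [0.858, 1.57, -2.285]
force: [-0.5, -2.1, 11.4]
grip_width: 0.0153
CHK clk 20.32 phi 2.588 r 29.7 Ft 2.0 Fr -0.7
{'red': (np.float64(0.293), np.float64(0.0343), [313.2, 141.4]), 'bluemark': (np.float64(0.292), np.float64(0.034), [347.8, 201.5])} yel [(np.int32(2963), [241.9, 168.4], [0.5571, 0.0934])] clk 20.38 F [ 0.5 -1.3 10.4] pos [0.515  0.0871 0.0895] w 0.0156
```

```bash
P="python3 -m pendant"; C="python3 chk.py"
$P '[[-0.4,-0.5,-0.3,0],[0,-0.5,-0.3,0],[0,-0.5,-0.4,0]]' | grep force && $C && $P '[[0,-0.5,-0.4,0],[0,-0.4,-0.4,0],[0,-0.5,-0.4,0]]' | grep force && $C && $P '[[0,-0.4,-0.4,0],[0,-0.4,-0.4,0],[0,-0.4,-0.4,0]]' | grep force && $C && $P '[[0,-0.4,-0.4,0],[0,-0.4,-0.4,0],[0,-0.4,-0.4,0]]' | grep force && $C
```

```text
force: [0.1, -1.8, 4.7]
CHK clk 20.75 phi 2.513 r 29.8 Ft 1.4 Fr -1.1
force: [1.0, -1.6, 2.9]
CHK clk 21.12 phi 2.439 r 29.7 Ft 0.6 Fr -1.7
force: [-1.9, -2.3, 5.0]
CHK clk 21.50 phi 2.394 r 29.7 Ft 2.9 Fr -0.2
force: [-1.3, -2.6, 5.9]
CHK clk 21.88 phi 2.336 r 29.7 Ft 2.7 Fr -0.9
```

```bash
P="python3 -m pendant"; C="python3 chk.py"
$P '[[0,-0.4,-0.4,0],[0,-0.4,-0.5,0],[0,-0.4,-0.4,0]]' | grep force && $C && $P '[[0,-0.4,-0.5,0],[0,-0.4,-0.4,0],[0,-0.3,-0.5,0]]' | grep force && $C && $P '[[0,-0.4,-0.5,0],[0,-0.3,-0.5,0],[0,-0.3,-0.5,0]]' | grep force && $C && $P '[[0,-0.3,-0.5,0],[0,-0.3,-0.5,0],[0,-0.3,-0.5,0]]' | grep force && $C && $P '[[0,-0.3,-0.5,0],[0,-0.3,-0.5,0],[0,-0.2,-0.5,0]]' | grep force && $C && $P '[[0,-0.3,-0.5,0],[0,-0.2,-0.5,0],[0,-0.2,-0.6,0]]' | grep force && $C; python3 - <<'E'
from dial import *
f=dial(c=[.5395,.0703],save="pics/w13.png")
E
```

```text
force: [-2.1, -3.3, 5.8]
CHK clk 22.25 phi 2.282 r 29.7 Ft 3.7 Fr -1.1
force: [-6.7, -5.1, 10.8]
CHK clk 22.62 phi 2.246 r 29.7 Ft 8.4 Fr 0.2
{'red': (np.float64(0.623), np.float64(0.0343), [344.5, 165.8]), 'bluemark': (np.float64(0.631), np.float64(0.0342), [354.4, 231.4])} yel [(np.int32(2972), [269.0, 169.1], [0.5633, 0.0868])] clk 22.68 F [-6.9 -4.5 10.7] pos [0.5215 0.0944 0.0896] w 0.0153
```

View pics/w13.png

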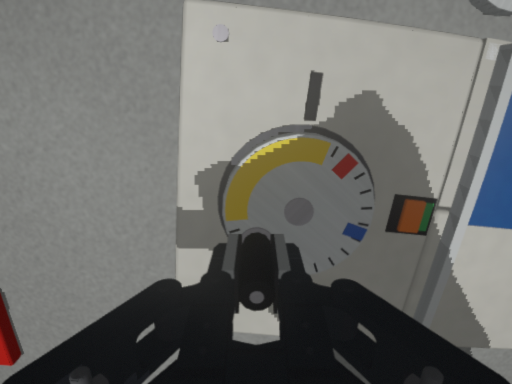

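```bash
python3 -m pendant '[[0,0.4,0.5,0],[0,0.4,0.5,0],[0,0,0,0]]' ; python3 chk.py; python3 -m pendant '[[0,0,0,0],[0,0,0,0],[0,0,0,0],[0,0,0,0]]' 1; python3 -m pendant '[[-25,0,0,0],[-30,0,0,0],[-20,0,0,0],[0,0,0,0]]'; python3 - <<'E'
from dial import *
f=dial(c=[.5395,.0703],save="pics/w14.png")
print(blobs(f,"green",[.53,0],.04,.07),blobs(f,"orange",[.53,0],.04,.07))
E
```

```text
clock: 23.05
position: [0.5211, 0.094, 0.0896]
tool_rot: [0.275, 1.57, -2.868]
force: [-1.5, -1.9, 6.0]
grip_width: 0.0152
CHK clk 23.05 phi 2.265 r 29.7 Ft 2.4 Fr -0.5
clock: 23.55
position: [0.5215, 0.0942, 0.0896]
tool_rot: [-0.055, 1.571, 3.085]
force: [-0.1, -0.2, 0.2]
grip_width: 0.0848
clock: 24.05
position: [0.5222, 0.0942, 0.1659]
tool_rot: [-2.928, 1.568, 0.212]
force: [0.5, -0.7, 0.1]
grip_width: 0.0855
{'red': (np.float64(0.598), np.float64(0.0343), [315.2, 143.0]), 'bluemark': (np.float64(0.598), np.float64(0.0341), [324.9, 189.5])} yel [(np.int32(1354), [263.5, 147.0], [0.5626, 0.0877])] clk 24.1 F [-0.   0.   0.2] pos [0.5217 0.0941 0.1649] w 0.0855
[(np.int32(113), [376.7, 181.9], [0.5312, -0.0084])] [(np.int32(354), [365.8, 181.1], [0.5319, 0.001])]
```

View pics/w14.png

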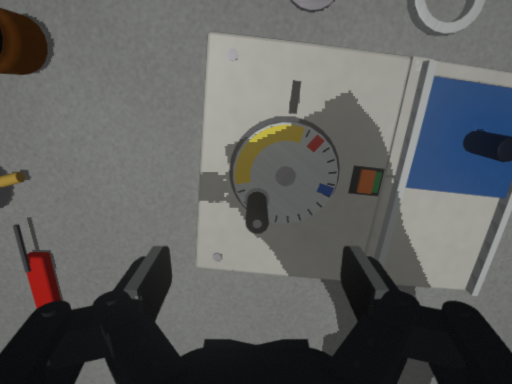

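```bash
python3 -m pendant '[[0,43.5,-11,0],[0,43.5,-11,0],[0,43.5,-11,0],[0,43.5,-11,0],[0,0,0,0],[0,0,0,0]]'; python3 - <<'E'
from m import *
s=bot.observe();print(s["position"])
f=grab_frame("wrist");cv2.imwrite("pics/w15.png",f["img"][:,:,::-1])
print(proj(f,[[.566,-.08,.0775],[.566,-.08,.115]]))
E
```

```text
clock: 24.85
position: [0.5648, -0.0794, 0.1638]
tool_rot: [-0.343, 1.569, 2.797]
force: [-0.4, 0.9, 0.4]
grip_width: 0.0854
[ 0.56480137 -0.0794009   0.16378564]
[[255.80753864 194.14020557]
 [255.80504436 211.59757123]]
```

View pics/w15.png

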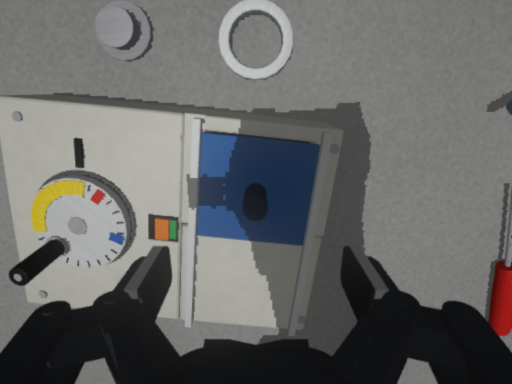

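```bash
python3 -m pendant '[[30,0,-1,0],[30,0,0,0],[17,0,0,0],[0,0,0,0]]'; python3 -m pendant '[[0,0,0,0],[0,0,0,0],[0,0,0,0],[0,0,0,0]]' -1 25;python3 - <<'E'
from m import *
f=grab_frame("wrist");cv2.imwrite("pics/w16.png",f["img"][:,:,::-1])
E
```

```text
clock: 25.4
position: [0.5658, -0.0792, 0.0869]
tool_rot: [-0.177, 1.569, 2.964]
force: [0.5, 0.2, -0.3]
grip_width: 0.0854
clock: 25.9
position: [0.5666, -0.0787, 0.0882]
tool_rot: [-1.992, 1.569, 1.149]
force: [-3.9, -0.9, 10.0]
grip_width: 0.0171
```

View pics/w16.png

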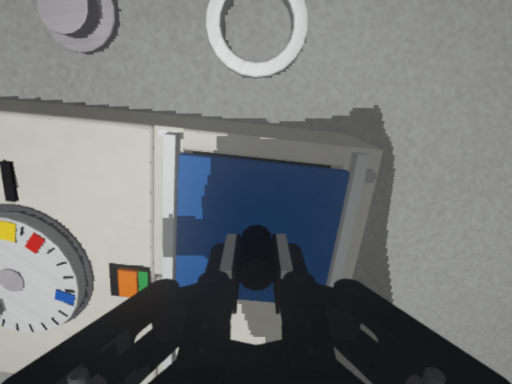

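```bash
python3 -m pendant '[[0,-0.2,2,0],[0,-0.2,2,0]]' && python3 -m pendant '[[0,-0.5,5,0],[0,-0.5,5,0],[0,-0.5,5,0],[0,-0.5,5,0],[0,-0.6,5,0],[0,-0.5,5,0]]'
```

```text
clock: 26.2
position: [0.5631, -0.0785, 0.0883]
tool_rot: [-2.637, 1.569, 0.504]
force: [2.8, 5.2, 4.3]
grip_width: 0.0169
clock: 26.95
position: [0.5331, -0.0752, 0.0883]
tool_rot: [-2.633, 1.568, 0.508]
force: [2.7, 7.6, 3.3]
grip_width: 0.017
```

```bash
python3 -m pendant '[[0,-0.8,5,0],[0,-0.8,5,0],[0,-0.6,5,0],[0,-0.6,5,0],[0,-0.5,4,0],[0,-0.4,4,0],[0,0,0,0]]';python3 -m pendant '[[0,-0.1,1,0],[0,-0.1,1,0],[0,0,0,0]]'
```

```text
clock: 27.82
position: [0.5045, -0.0721, 0.0882]
tool_rot: [-2.676, 1.57, 0.465]
force: [-0.7, 4.8, 9.5]
grip_width: 0.0173
clock: 28.2
position: [0.5029, -0.0719, 0.0882]
tool_rot: [-2.84, 1.569, 0.301]
force: [0.5, 4.2, 7.9]
grip_width: 0.0166
```

```bash
python3 -m pendant '[[0,-0.1,0.6,0],[0,-0.1,0.6,0],[0,0,0,0]]'; python3 -m pendant '[[0,0,0,0],[0,0,0,0],[0,0,0,0],[0,0,0,0]]' 1; python3 -m pendant '[[-25,0,0,0],[-40,0,0,0],[-40,0,0,0],[-30,0,0,0],[0,0,0,0],[0,0,0,0],[0,0,0,0]]'; python3 - <<'E'
from m import *
f=grab_frame("wrist");cv2.imwrite("pics/w17.png",f["img"][:,:,::-1])
s=bot.observe();print(s["position"],s["force"])
f=grab_frame("side");cv2.imwrite("pics/s17.png",f["img"][:,:,::-1])
print(blobs(f,"green",[.53,0],.04,.07),blobs(f,"orange",[.53,0],.04,.07))
m=masks(f)["blue"].astype(np.uint8)
for cc in cv2.findContours(m,0,1)[0]:
    p=plane(f,cc[:,0].astype(float),.0775)
    if cv2.contourArea(cc)>150 and np.hypot(*(p[:,:2].mean(0)-[.51,-.07]))<.1: print(cv2.minAreaRect(p[:,:2].astype(np.float32)*1000))
E
```

```text
clock: 28.58
position: [0.5018, -0.0718, 0.0882]
tool_rot: [-2.887, 1.569, 0.254]
force: [1.6, 3.6, 7.0]
grip_width: 0.0173
clock: 29.08
position: [0.501, -0.0723, 0.0877]
tool_rot: [0.225, 1.571, -2.918]
force: [-0.5, -0.4, -0.3]
grip_width: 0.0853
clock: 29.95
position: [0.5006, -0.0722, 0.2218]
tool_rot: [-0.123, 1.569, 3.017]
force: [0.2, -0.3, 0.2]
grip_width: 0.0855
[ 0.50072658 -0.07219225  0.22186693] [ 0.14160947  0.70603917 -0.06738   ]
[(np.int32(8), [265.8, 190.0], [0.5306, -0.0092])] [(np.int32(40), [265.0, 193.2], [0.531, 0.0017])]
((501.5718994140625, -72.23580932617188), (86.41559600830078, 88.21593475341797), 83.80493927001953)
```

View pics/w17.png

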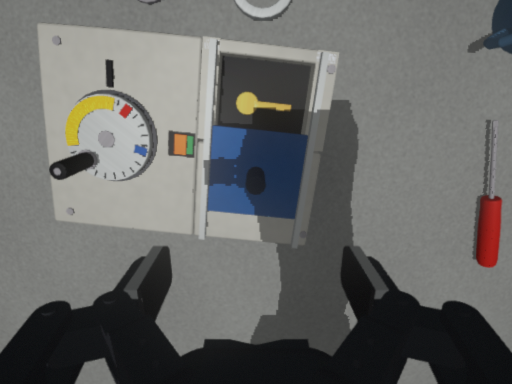

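View pics/s17.png

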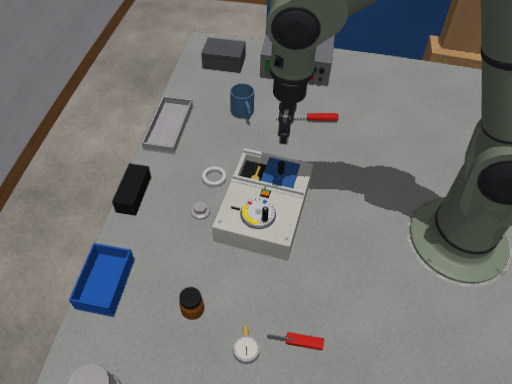

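```bash
python3 -c "
from workcell import job_done,bot
print(job_done(),bot.observe()['clock'])"
```

```text
the job is handed in; nothing more can be done
the job is handed in; nothing more can be done
```

The safe is dialed open, the blue cover is slid open, and I handed the job in at about 30 s of the 72 s limit.

- **Red stop:** I turned the grip clockwise to the second red. The wrist camera read the dial about 0.01 rad short of the mark.
- **Blue stop:** I then turned counter-clockwise to the second blue. The wrist camera put it within about 0.01–0.015 rad of the target.
- **Bolt:** Turning slowly clockwise, the dial stopped about 2π + 0.6, inside the yellow band. The force at the grip there was about 8 N, and the green field showed in the window. I eased back within the play before letting go.
- **Cover:** It moved about 64 mm. The side camera gave 63.7 mm and the tool travel about 65 mm.

**Last checks:** The green field is still showing and the key compartment is open. The gripper is open and about 0.22 m above the bench, with contact forces near zero. In the last side picture I saw none of the other things moved, though I judged that by eye and did not measure it. The only disagreements were small: up to about 0.04 rad on single dial-mark readings between cameras, and about 1 mm on the cover.

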